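# Sort the sawn guitar parts into their stock trays

## Task

Sort the five guitar parts lying on the bench into the stock trays: each goes into the empty part of the tray that already holds parts of its kind (dark bridges, red-brown neck blocks, pale tail blocks). Lay every part flat on the tray floor, the way up it is now and square to the tray's sides, none on top of another, setting it down rather than dropping it. Leave the jar and the plane where they stand.

Things in the scene. Friction and masses are not known exactly. Their poses are not given: they have to be found in the camera images.
- bridge_a: Dark rosewood guitar bridge, 120 long x 28 wide; the middle 66 mm is 9 mm thick, the wings at both ends 5 mm. Flat underside down; white bone saddle strip and four white pin dots on top. Plain long sides 28 mm apart. About 30 g. Lies on the bench at the start at any yaw. Origin: centre of its underside; x along its length, y across its width, z up.
- bridge_b: Dark rosewood guitar bridge, 120 long x 28 wide; the middle 66 mm is 9 mm thick, the wings at both ends 5 mm. Flat underside down; white bone saddle strip and four white pin dots on top. Plain long sides 28 mm apart. About 30 g. Lies on the bench at the start at any yaw. Origin: centre of its underside; x along its length, y across its width, z up. Same as bridge_a.
- neck_block_a: Mahogany (red-brown) neck block for a small guitar, 70 long x 44 wide x 34 high, lying on its back with the dovetail mortise (a 14 mm deep slot, open at the +x end) uppermost. Its two long sides are plain flat faces, 44 mm apart, full height. About 60 g. Lies on the bench at the start at any yaw. Origin: centre of its underside; x along its length, y across its width, z up.
- neck_block_b: Mahogany (red-brown) neck block for a small guitar, 70 long x 44 wide x 34 high, lying on its back with the dovetail mortise (a 14 mm deep slot, open at the +x end) uppermost. Its two long sides are plain flat faces, 44 mm apart, full height. About 60 g. Lies on the bench at the start at any yaw. Origin: centre of its underside; x along its length, y across its width, z up. Same as neck_block_a.
- tail_block: Pale maple tail block, 60 long x 40 wide x 20 high with a slightly arched top and a dark 10 mm end-pin hole in the middle of it. Plain flat long sides 40 mm apart, 17 mm high. About 35 g. Lies on the bench at the start at any yaw. Origin: centre of its underside; x along its length, y across its width, z up.
- tray_bridges: Light blue-grey steel tray, fixed. Outside 210 (x) x 165 (y) x 20 high; walls and floor 5 thick: inner floor 5 above the bench. The three differ only in their stock and change places. This one: two dark bridges, stacked, fixed at the +x end, top 23 high. Empty: x -100..50, y -77..77. Origin: centre of underside; x away from the robot (within 0.12 rad), z up.
- tray_neck_blocks: Light blue-grey steel tray, fixed. Outside 210 (x) x 165 (y) x 20 high; walls and floor 5 thick: inner floor 5 above the bench. The three differ only in their stock and change places. This one: two red-brown neck blocks, fixed at the +x end, top 39 high. Empty: x -100..50, y -77..77. Origin: centre of underside; x away from the robot (within 0.12 rad), z up.
- tray_tail_blocks: Light blue-grey steel tray, fixed. Outside 210 (x) x 165 (y) x 20 high; walls and floor 5 thick: inner floor 5 above the bench. The three differ only in their stock and change places. This one: three pale tail blocks, one on top, fixed at the +x end, top 46 high. Empty: x -100..50, y -77..77. Origin: centre of underside; x away from the robot (within 0.12 rad), z up.
- jar: Bystander: clear jar of small wooden wedges with a yellow screw lid, 80 mm across, 112 high, loose, upright to the right (-y) of the trays. Origin: centre of its underside.
- block_plane: Bystander: small dark iron block plane with brass cap and knob, 150 x 44 x 50 mm high, loose, to the left (+y) of the trays. Origin: centre of its sole; x along it.
Not all that is in view belongs to the job. Leave any green look-alike of the bridge_b alone.

How it is judged:
At the end, for the whole second after the job is handed in: Each of the five parts lies in the empty part of the tray of its kind: flat on the tray floor (underside within 3 mm of it, tilted less than 0.08 rad), the same way up as at the start, its length along or across the tray within 0.2 rad, let go and at rest (x of bridge_a in the frame of tray_bridges between -0.1 and 0.05 m and y of bridge_a in the frame of tray_bridges between -0.0775 and 0.0775 m and z of each of bridge_a, bridge_b in the frame of tray_bridges below 0.008 m and angle between each of bridge_a, bridge_b, neck_block_a, neck_block_b, tail_block's own z axis and vertical below 0.08 rad and (angle between the x axis of bridge_a and the x axis of tray_bridges, either way round below 0.2 rad or angle between the x axis of bridge_a and the y axis of tray_bridges, either way round below 0.2 rad) and contact force between each of bridge_a, bridge_b, neck_block_a, neck_block_b, tail_block and the fingers below 0.05 N and linear speed of each of bridge_a, bridge_b, neck_block_a, neck_block_b, tail_block below 0.02 m/s and angular speed of each of bridge_a, bridge_b, neck_block_a, neck_block_b, tail_block below 0.2 rad/s and x of bridge_b in the frame of tray_bridges between -0.1 and 0.05 m and y of bridge_b in the frame of tray_bridges between -0.0775 and 0.0775 m and (angle between the x axis of bridge_b and the x axis of tray_bridges, either way round below 0.2 rad or angle between the x axis of bridge_b and the y axis of tray_bridges, either way round below 0.2 rad) and x of neck_block_a in the frame of tray_neck_blocks between -0.1 and 0.05 m and y of neck_block_a in the frame of tray_neck_blocks between -0.0775 and 0.0775 m and z of each of neck_block_a, neck_block_b in the frame of tray_neck_blocks below 0.008 m and (angle between the x axis of neck_block_a and the x axis of tray_neck_blocks, either way round below 0.2 rad or angle between the x axis of neck_block_a and the y axis of tray_neck_blocks, either way round below 0.2 rad) and x of neck_block_b in the frame of tray_neck_blocks between -0.1 and 0.05 m and y of neck_block_b in the frame of tray_neck_blocks between -0.0775 and 0.0775 m and (angle between the x axis of neck_block_b and the x axis of tray_neck_blocks, either way round below 0.2 rad or angle between the x axis of neck_block_b and the y axis of tray_neck_blocks, either way round below 0.2 rad) and x of tail_block in the frame of tray_tail_blocks between -0.1 and 0.05 m and y of tail_block in the frame of tray_tail_blocks between -0.0775 and 0.0775 m and z of tail_block in the frame of tray_tail_blocks below 0.008 m and (angle between the x axis of tail_block and the x axis of tray_tail_blocks, either way round below 0.2 rad or angle between the x axis of tail_block and the y axis of tray_tail_blocks, either way round below 0.2 rad)); the robot touches nothing.
It fails at once if a part is dropped from more than about 30 mm, or knocked flying (over 0.8 m/s while not in the fingers) ((linear speed of bridge_a above 0.8 m/s and contact force between bridge_a and the fingers below 0.05 N) or (linear speed of bridge_b above 0.8 m/s and contact force between bridge_b and the fingers below 0.05 N) or (linear speed of neck_block_a above 0.8 m/s and contact force between neck_block_a and the fingers below 0.05 N) or (linear speed of neck_block_b above 0.8 m/s and contact force between neck_block_b and the fingers below 0.05 N) or (linear speed of tail_block above 0.8 m/s and contact force between tail_block and the fingers below 0.05 N)).
It fails at once if the jar of offcuts is shoved more than 15 mm or tipped (distance of jar from where it was at the start of the episode above 0.015 m or angle between jar's own z axis and vertical above 0.2 rad).
It fails at once if the block plane is shoved more than 15 mm or tipped (distance of block_plane from where it was at the start of the episode above 0.015 m or angle between block_plane's own z axis and vertical above 0.2 rad).
It also fails if it takes over 115 s, if anything falls off the work surface, if the arm or the gripper's body presses on something with over 40 N, if the wrist force passes 120 N, or if a joint passes its speed limit or range.

## Robot

A 6-joint arm with a two-finger parallel gripper is mounted at the origin on the work surface. World frame = base frame: x ahead of the robot, y to its left, z up, the work surface at z = 0. Lengths are in m, angles in rad, forces in N, time in s.
With the tool pointing down it reaches from about 0.225 to 0.875 m from the base axis. Payload 3.4 kg.
Tool frame: the origin (TCP) lies at the very end of the fingers, on their centre line; the grasp point (between the pads) lies 19 mm behind it; z points along the fingers, y is the direction in which the jaws open and shut (so a half turn about z gives the same grasp; the last joint's range is limited). The gripper opens to 85 mm and grips with 20 to 120 N. Pads are 22 mm wide; open, the fingers measure 114 mm over their backs; the gripper's body (76 mm by 85 mm) begins 54 mm behind the grasp point. The pads swing forward as they close: fully open they stand 13 mm farther back than shut.
Start: joints at [1.071, 0.276, 1.505, -0, 1.361, -0.121], TCP at [0.213, 0.534, 0.231] pointing down, gripper open.
Joint ranges: [-2.89, 2.89], [-0.75, 2.08], [0.22, 2.7], [-1.18, 4.32], [0.11, 2.71], [-2.7, 2.7]. Speed limits (rad/s): [2.57, 2.57, 3.14, 3.14, 3.14, 3.14].

## Interface

Orientations are given as a unit quaternion [w, x, y, z].
In Python, from rig import manip gives the robot as it stands. The module is installed in compiled form; this text tells all that it offers.
- The arm moves only by the tool carry_out, never from a script. Its argument "moves" is one flat list of numbers, 5 for each row, row after row: the opening in per cent of the stroke, from 0 (shut) to 100 (fully open), then the shift along the world's x, y, z in cm, then the turn about the world's z in rad. A call has exactly 10 rows; each row shifts and turns the commanded pose from where the row before left it; what a row does not reach is not made up. A row lasts 1/10 s, in which the tool goes at most 50 mm and 8.59 degrees, less where a joint would pass 70% of its speed; a pose out of reach is approached as far as the arm can. A call is refused whole if a number of a shift passes 5 or a number of a turn 0.15, either way. A call with a gripper value outside its range is refused whole. The fingers move at their own pace and stop on an object; "squeeze" is the grip in N (left out, the last holds). Time passes only in rows, so rows that do not move let the fingers close, or fill a call up. It gives the time, the measured TCP pose, the force and the opening at its end, in the units of the state.
- manip.get_state(): the state, without advancing time (a new reading comes with each control period).
- manip.get_image(name): name is "scene" or "top"; returns the picture (420x560x3 uint8, red, green, blue); there is no depth.
- manip.camera_info(name): a dict with "fov_y" (degrees; the focal length in pixels is half the picture's height over the tangent of half this angle, whatever the lens; pixels are square), "cx", "cy" (the principal point, pixels), "rvec" (rotation vector, rad) and "tvec" (3), from world to camera coordinates, as OpenCV has them. Camera axes: x right, y down, z forward; pixel columns grow to the right and rows downward; lengths in m; the calibration is good to about 2 mm. A picture is of the moment at which its call begins. camera_info takes no time and is no camera call.
- manip.sign_off(): hands the job in, once; it reports no verdict.
The state is a dict: "clock": time; "qpos": joint angles; "qd": joint speeds; "effort": joint torques, N m; "position": TCP position; "ee_rot": TCP orientation; "contact_force": force on the tool from outside, world axes, zero at the start; "moment": the same for the moment, N m; "width": finger opening in m.
Only numpy, scipy, OpenCV 4.12 (cv2) and the standard library are available. Lean on these libraries where they do the work, as an engineer would, in place of code of your own. Each camera call takes 0.05 s, during which the arm holds its last target. There are 200 camera calls.

## Working session

There is one attempt and no reset: what is moved stays moved. The work goes in short steps, Python scripts to look and compute and a tool call to move; the robot and the scene stay as the last step left them, time stands still between calls to the robot, and variables do not carry over. Pictures are saved under pics/ and viewed, about 12 in all and at most 16, crops included, and the job is handed in when it is done.

Besides the shell and the picture viewer there is one more tool, called as name(argument=value, ...) on one line, values as JSON. carry_out: Moves the arm, as the interface text tells. Its arguments: {"type":"object","properties":{"moves":{"type":"array","items":{"type":"number"}},"squeeze":{"type":"number"}},"required":["moves"]}

```bash
mkdir -p pics; cat > h.py <<'E'
import numpy as np, cv2
from rig import manip
def cam(n):
    c=manip.camera_info(n); R=cv2.Rodrigues(np.array(c["rvec"],float))[0]; t=np.array(c["tvec"],float).ravel()
    return c,R,t,210/np.tan(np.radians(c["fov_y"]/2))
def ray(n,uv,z):
    c,R,t,f=cam(n); uv=np.atleast_2d(uv).astype(float)
    d=np.c_[(uv[:,0]-c["cx"])/f,(uv[:,1]-c["cy"])/f,np.ones(len(uv))]@R
    o=-R.T@t; return o+d*((z-o[2])/d[:,2])[:,None]
def proj(n,p):
    c,R,t,f=cam(n); q=np.atleast_2d(p)@R.T+t
    return np.c_[c["cx"]+f*q[:,0]/q[:,2],c["cy"]+f*q[:,1]/q[:,2]]
def shot(n,name):
    im=manip.get_image(n)[:,:,::-1].copy(); cv2.imwrite(f"pics/{name}.png",im); return im
E
python3 - <<'E'
from h import *
for n in("scene","top"):
    shot(n,n+"0"); c,R,t,f=cam(n); print(n,c,-R.T@t,f)
print(manip.get_state())
E
```

```text
scene {'fov_y': 51.771907775298175, 'cx': 279.0056317413188, 'cy': 207.79186390746213, 'rvec': array([ 2.17556421,  1.03176889, -0.44896708]), 'tvec': array([-0.31711641, -0.22216095,  1.35165724])} [ 1.07269585 -0.43575561  0.79770688] 432.74789316721456
top {'fov_y': 45.65629987342637, 'cx': 276.4901076647629, 'cy': 201.63761047553265, 'rvec': array([ 2.10211443, -2.14124038,  0.19232177]), 'tvec': array([0.00723533, 0.44305945, 1.50257455])} [ 0.15790951 -0.00598736  1.55856121] 498.8839991910411
{'clock': 0.1, 'qpos': array([ 1.07102674e+00,  2.76556492e-01,  1.50604140e+00, -2.38237364e-05,
        1.36073759e+00, -1.20998712e-01]), 'qd': array([-0.00118801, -0.00090653, -0.00320231, -0.00106568, -0.00165108,
       -0.00035889]), 'effort': array([ 8.59276861e-04, -4.17699337e+01, -2.46405333e+01, -3.37749088e-04,
        5.78151332e-03,  7.80788724e-06]), 'position': array([0.21239353, 0.53379669, 0.23049824]), 'ee_rot': array([-2.55059616e-04,  1.88252835e-01,  9.82120212e-01, -8.33331403e-04]), 'contact_force': array([0.30403109, 0.6169802 , 0.11659444]), 'moment': array([-0.01639502,  0.01204328, -0.02955098]), 'width': 0.08527238093839003}
```

View pics/top0.png

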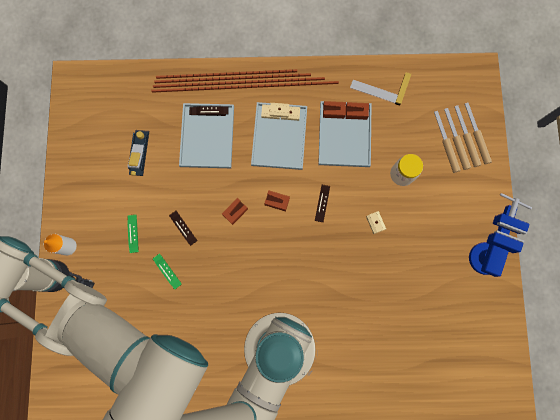

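View pics/scene0.png

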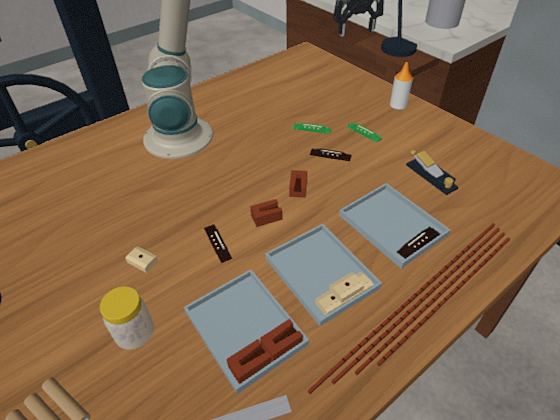

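Top view: the dark bridges are at (183,228) and (322,203), the neck blocks at (235,211) and (277,201), and the tail block at (376,222). The trays are bridges (207,135), tail blocks (279,135) and neck blocks (345,133). The two green strips at (133,233) and (167,271) are look-alikes, since the real bridges are dark rosewood, so I'll leave them. The enlarged crop below is to confirm this.

```bash
cat > seg.py <<'E'
from h import *
S=4
def masks(im):
    b=cv2.resize(im,None,fx=S,fy=S,interpolation=cv2.INTER_CUBIC); h=cv2.cvtColor(b,cv2.COLOR_BGR2HSV); H,Sa,V=cv2.split(h)
    r=((H<9)|(H>175))&(Sa>110)&(V>30)
    m={"dark":(V<70),"red":r,"redtop":r&(V>95),"pale":(H>14)&(H<32)&(Sa<120)&(V>175),"steel":(H>85)&(H<120)&(Sa>20)&(Sa<110)&(V>90),"white":(Sa<70)&(V>130)}
    return b,{k:v.astype(np.uint8)*255 for k,v in m.items()}
def blobs(m,box,lo=40):
    x0,y0,x1,y1=[int(S*v) for v in box]; out=[]
    for c in cv2.findContours(m[y0:y1,x0:x1],cv2.RETR_EXTERNAL,cv2.CHAIN_APPROX_NONE)[0]:
        if cv2.contourArea(c)>lo*S: out.append((c[:,0,:]+[x0,y0]+.5)/S-.5)
    return sorted(out,key=lambda c:-cv2.contourArea(c.astype(np.float32)))
def rect(P):
    (c,(w,h),a)=cv2.minAreaRect((P[:,:2]*1000).astype(np.float32))
    if w<h: w,h,a=h,w,a+90
    return np.round([c[0],c[1],w,h,(a+90)%180-90],1)
E
python3 - <<'E'
from seg import *
T=cv2.imread("pics/top0.png"); Sc=cv2.imread("pics/scene0.png")
b,m=masks(T); b2,m2=masks(Sc)
bt={"brA":("dark",(165,205,202,250),.005),"brB":("dark",(310,180,335,225),.005),"nkA":("red",(215,195,255,228),.034),"nkB":("red",(260,185,295,215),.034),"tail":("pale",(360,205,392,238),.018),
"tr_br":("steel",(175,97,240,172),.02),"tr_tl":("steel",(246,97,310,172),.02),"tr_nk":("steel",(314,97,376,172),.02)}
for k,(n,bx,z) in bt.items():
    c=blobs(m[n],bx)[0]; print(k,c.mean(0).round(1),"z",z,rect(ray("top",c,z)),"z0",rect(ray("top",c,0.0)))
bs={"brA":("dark",(300,140,360,168)),"brB":("dark",(200,218,238,268)),"nkA":("redtop",(280,165,315,200)),"nkB":("redtop",(245,195,288,230)),"tail":("pale",(120,240,162,275))}
for k,(n,bx) in bs.items():
    for c in blobs(m2[n],bx)[:2]: print("scene",k,n,cv2.minAreaRect(c.astype(np.float32)))
o=np.zeros((600,784,3),np.uint8)
o[:308]=cv2.resize(T[180:290,120:400],(784,308),interpolation=cv2.INTER_CUBIC)
o[312:600,:392]=cv2.resize(Sc[120:240,240:400],(392,288),interpolation=cv2.INTER_CUBIC)
o[312:600,396:784]=cv2.resize(Sc[195:280,120:290],(388,288),interpolation=cv2.INTER_CUBIC)
cv2.imwrite("pics/crop1.png",o)
E
```

```text
brA [182.5 227.5] z 0.005 [372.4 295.4 118.7  27.7  35. ] z0 [373.1 296.4 119.1  27.8  35. ]
brB [322.  203.1] z 0.005 [ 442.7 -144.8  118.6   27.   -12.7] z0 [ 443.6 -145.3  119.    27.1  -12.7]
nkA [234.7 210.9] z 0.034 [417.5 129.3  68.2  47.4 -45.1] z0 [423.3 132.4  69.7  48.4 -45.1]
nkB [276.7 200.6] z 0.034 [447.9  -1.1  68.6  46.7  72.2] z0 [454.3  -1.   70.1  47.8  72.2]
tail [376.2 221.8] z 0.018 [ 377.9 -310.    62.7   41.9   20. ] z0 [ 380.5 -313.5   63.4   42.4   20. ]
tr_br [207.1 128. ] z 0.02 [670.1 220.9 211.4 165.2  -2.7] z0 [676.8 223.8 214.2 167.4  -2.7]
tr_tl [279.3 130.5] z 0.02 [664.9 -12.7 211.6 163.   -5.7] z0 [671.5 -12.8 214.3 165.1  -5.7]
tr_nk [344.6 133.9] z 0.02 [ 666.6 -224.3  211.7  164.4   -3.4] z0 [ 673.2 -227.2  214.5  166.6   -3.4]
scene brA dark ((330.1838073730469, 154.10647583007812), (40.80842208862305, 7.522800922393799), 8.49855899810791)
scene brB dark ((217.60000610351562, 242.95001220703125), (39.24299240112305, 11.739356994628906), 63.43495178222656)
scene nkA redtop ((297.86846923828125, 183.4242706298828), (16.403419494628906, 25.96736717224121), 2.1610796451568604)
scene nkB redtop ((264.88812255859375, 209.4344024658203), (17.899354934692383, 29.634254455566406), 65.01356506347656)
scene tail pale ((138.51902770996094, 258.3348388671875), (25.096439361572266, 17.510601043701172), 28.70595359802246)
```

View pics/crop1.png

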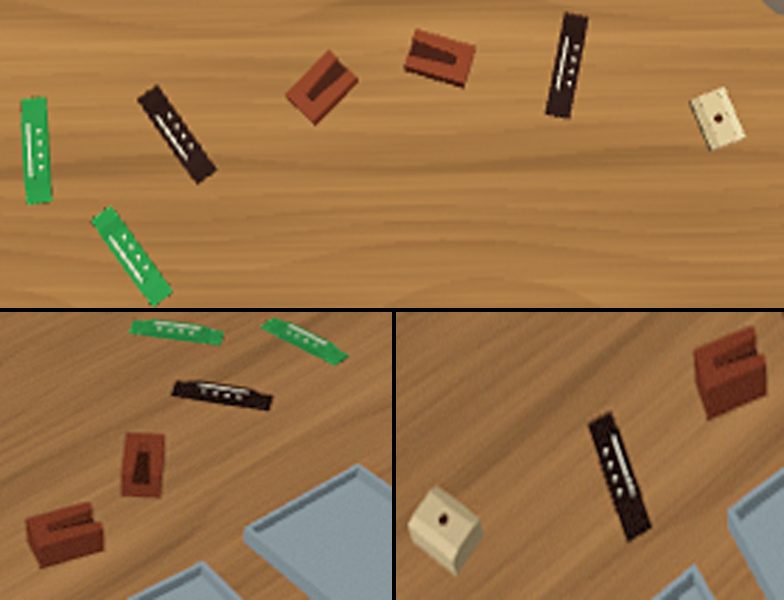

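The crop confirms it: two dark bridges, two red blocks with the mortise up, one pale tail block with its hole up, and the look-alikes are plainly green. Next I measure heights by two-view triangulation and work out the grasp plan.

```bash
cat > tri.py <<'E'
from seg import *
def tri(a,b):
    P=[]
    for n in("top","scene"):
        c,R,t,f=cam(n); P.append(np.array([[f,0,c["cx"]],[0,f,c["cy"]],[0,0,1.]])@np.c_[R,t])
    X=cv2.triangulatePoints(P[0],P[1],np.array(a,float).reshape(2,1),np.array(b,float).reshape(2,1)).ravel(); X=X[:3]/X[3]
    e=[np.linalg.norm(proj(n,X)[0]-q) for n,q in(("top",a),("scene",b))]
    return (X*1000).round(1),np.round(e,1)
def cen(m,poly):
    k=np.zeros_like(m); cv2.fillPoly(k,[np.int32(np.round(np.array(poly)*S))],255); M=cv2.moments(cv2.bitwise_and(m,k),True)
    return (np.array([M["m10"],M["m01"]])/max(M["m00"],1)+.5)/S-.5
E
python3 - <<'E'
from tri import *
T=cv2.imread("pics/top0.png"); Sc=cv2.imread("pics/scene0.png")
_,m=masks(T); _,m2=masks(Sc)
box=lambda a,b,c,d:[(a,b),(c,b),(c,d),(a,d)]
for k,b1,b2 in(("brA",box(170,212,195,245),box(312,145,348,165)),("brB",box(315,188,330,218),box(206,226,232,262))):
    print(k,"white",tri(cen(m["white"],b1),cen(m2["white"],b2)))
d=lambda im:(cv2.resize(im,None,fx=4,fy=4,interpolation=cv2.INTER_CUBIC).max(2)<125).astype(np.uint8)*255
print("tail hole",tri(cen(d(T),box(372,217,381,227)),cen(d(Sc),box(136,252,147,262))))
print("nkA corner",tri((222.5,213.6),(307.8,170.2))); print("nkB corner",tri((289.6,195.4),(252.3,223.9)))
# tray corners
for k,b1,b2 in(("br",(175,97,240,172),(335,180,452,268)),("tl",(246,97,310,172),(262,222,384,325)),("nk",(314,97,376,172),(182,268,310,390))):
    r=[]
    for mm,b in((m,b1),(m2,b2)):
        c=blobs(mm["steel"],b)[0]; r.append(c)
    W=r[0]; a=W[np.argmax(W[:,1]-W[:,0])]; a2=W[np.argmax(W[:,1]+W[:,0])]   # near-left, near-right in top
    Q=r[1]; b=Q[np.argmin(Q[:,1])]; b2=Q[np.argmin(Q[:,0])]
    print("tray",k,"near +y",a,b,tri(a,b),"near -y",a2,b2,tri(a2,b2))
E
```

```text
brA white (array([371.8, 299.3,  11. ]), array([0.6, 0.9]))
brB white (array([ 445. , -141. ,   10.4]), array([0.5, 0.8]))
tail hole (array([ 377.9, -308.2,   19.5]), array([0.5, 0.9]))
nkA corner (array([411.9, 170. ,  36.2]), array([1.3, 1.9]))
nkB corner (array([465. , -45.2,  18.9]), array([1. , 1.7]))
tray br near +y [179.125 165.375] [385.125 183.375] (array([571.6, 308.3,  19.3]), array([0.4, 0.6])) near -y [229.875 167.125] [339.375 213.875] (array([565.9, 147.4,   5.2]), array([0.2, 0.3]))
tray tl near +y [251.125 164.875] [321.375 224.125] (array([569.6,  79.3,  16.8]), array([0.5, 0.9])) near -y [301.375 168.375] [265.375 253.375] (array([554.6, -80.9,  16.8]), array([0.4, 0.7]))
tray nk near +y [318.625 163.625] [249.375 269.875] (array([ 569. , -136.5,   16.6]), array([0.3, 0.6])) near -y [369.125 165.875] [184.125 307.125] (array([ 558.7, -297.2,   15.2]), array([0.3, 0.6]))
```

carry_out(moves=[60,1.6,-2.37,-1.3,0.099,60,1.6,-2.37,-1.3,0.099,60,1.6,-2.37,-1.3,0.099,60,1.6,-2.37,-1.3,0.099,60,1.6,-2.37,-1.3,0.099,60,1.6,-2.37,-1.3,0.099,60,1.6,-2.37,-1.3,0.099,60,1.6,-2.37,-1.3,0.099,60,1.6,-2.37,-1.3,0.099,60,1.6,-2.37,-1.3,0.099], squeeze=40)

```text
clock: 1.1
position: [0.3729, 0.2961, 0.1006]
ee_rot: [-0.0, -0.303, 0.953, 0.0]
contact_force: [0.5, -0.1, 0.9]
width: 0.051
```

carry_out(moves=[60,0,0,-2,0,60,0,0,-2,0,60,0,0,-2,0,60,0,0,-1.5,0,60,0,0,-1,0,60,0,0,-0.6,0,60,0,0,-0.5,0,60,0,0,-0.2,0,60,0,0,0,0,60,0,0,0,0])

```text
clock: 2.1
position: [0.373, 0.2975, 0.0037]
ee_rot: [0.0, -0.301, 0.954, 0.0]
contact_force: [-0.4, 0.6, 0.5]
width: 0.0514
```

carry_out(moves=[30,0,0,0,0,20,0,0,0,0,10,0,0,0,0,10,0,0,0,0,10,0,0,0,0,10,0,0,0,0,10,0,0,0.5,0,10,0,0,1,0,10,0,0,1,0,10,0,0,0.5,0])

```text
clock: 3.1
position: [0.3733, 0.2977, 0.0347]
ee_rot: [0.001, -0.301, 0.954, 0.0]
contact_force: [0.1, -0.1, 0.3]
width: 0.0266
```

```bash
python3 - <<'E'
from h import *
T=shot("top","top1"); s=shot("scene","scene1")
o=np.hstack([cv2.resize(T[190:260,150:230],(400,350)),cv2.resize(s[110:180,290:370],(400,350))]); cv2.imwrite("pics/crop2.png",o)
st=manip.get_state(); print(st["position"],st["contact_force"],st["width"])
E
```

```text
[0.37340109 0.29774257 0.03447715] [ 0.13145538 -0.42413597  0.44041331] 0.026374846057392806
```

View pics/crop2.png

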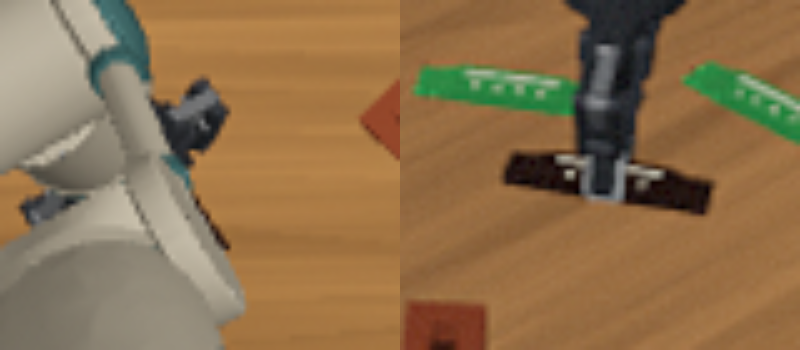

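Bridge A is held and lifted, gripped about mid-length (right half of the crop, fingers near (603,180)). Carrying it to its tray.

carry_out(moves=[10,1.5,-0.2,2,-0.065,10,2.5,-0.3,2,-0.065,10,3,-0.4,1.5,-0.065,10,3,-0.4,0,-0.065,10,3,-0.4,0,-0.065,10,3,-0.4,0,-0.065,10,3,-0.4,0,-0.065,10,3,-0.4,0,-0.065,10,3,-0.4,0,-0.067,10,2.6,-0.4,0,-0.067])

```text
clock: 4.2
position: [0.65, 0.2599, 0.0877]
ee_rot: [-0.0, 0.023, 1.0, -0.0]
contact_force: [-0.9, 1.2, -0.9]
width: 0.0261
```

carry_out(moves=[10,0,0,-2,0,10,0,0,-2,0,10,0,0,-1,0,10,0,0,-0.5,0,10,0,0,0,0,10,0,0,0,0,10,0,0,0,0,10,0,0,0,0,10,0,0,0,0,10,0,0,0,0])

```text
clock: 5.2
position: [0.6488, 0.2603, 0.0337]
ee_rot: [0.0, 0.021, 1.0, 0.0]
contact_force: [-0.4, -0.7, -1.4]
width: 0.0264
```

carry_out(moves=[10,0,0,-0.8,0,10,0,0,-0.6,0,10,0,0,-0.4,0,10,0,0,-0.3,0,10,0,0,-0.2,0,10,0,0,-0.1,0,10,0,0,-0.1,0,10,0,0,0,0,10,0,0,0,0,10,0,0,0,0])

```text
clock: 6.2
position: [0.6486, 0.2603, 0.009]
ee_rot: [0.0, 0.021, 1.0, 0.0]
contact_force: [-2.9, -0.6, 6.1]
width: 0.0266
```

carry_out(moves=[36,0,0,0,0,42,0,0,0,0,45,0,0,0,0,45,0,0,0,0,45,0,0,1,0,45,0,0,2,0,45,0,0,2,0,60,0,0,2,0,60,0,0,2,0,60,0,0,2,0])

```text
clock: 7.2
position: [0.6488, 0.2603, 0.12]
ee_rot: [0.0, 0.021, 1.0, 0.0]
contact_force: [0.4, 0.8, 0.0]
width: 0.051
```

carry_out(moves=[60,-2,-4,0,-0.018,60,-2,-4,0,-0.018,60,-2,-4,0,-0.018,60,-2,-4,0,-0.018,60,-2,-4,0,-0.018,60,-2,-4,0,-0.018,60,-2,-4,0,-0.018,60,-2,-4,0,-0.018,60,-2,-4,0,-0.018,60,-2.6,-4.4,0,-0.018])

```text
clock: 8.2
position: [0.4432, -0.1444, 0.1194]
ee_rot: [0.001, 0.111, 0.994, -0.0]
contact_force: [1.0, -1.0, 0.7]
width: 0.0514
```

```bash
python3 - <<'E'
from h import *
T=shot("top","top2"); s=shot("scene","scene2")
o=np.hstack([cv2.resize(T[95:235,170:350],(450,350)),cv2.resize(s[170:270,330:460],(350,270))[:350] if 0 else cv2.resize(s[170:270,330:430],(350,350))]); cv2.imwrite("pics/crop3.png",o)
st=manip.get_state(); print(st["position"],st["ee_rot"],st["contact_force"],st["width"])
E
```

```text
[ 0.44080767 -0.14736146  0.11913032] [-6.74111061e-05  1.14466492e-01  9.93426266e-01 -1.29280523e-03] [ 0.80627177 -0.20231929  0.11312331] 0.05111481619343148
```

View pics/crop3.png

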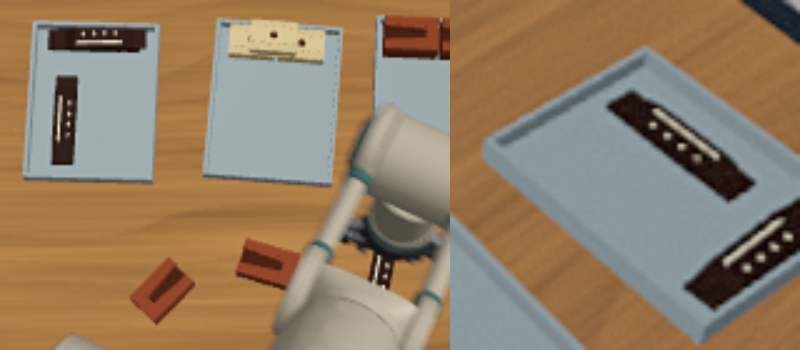

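Bridge A lies flat and square in its tray (crop about (64,120)). The gripper is above bridge B at (380,270).

carry_out(moves=[60,0,0,-2.5,0,60,0,0,-2.5,0,60,0,0,-2,0,60,0,0,-1.5,0,60,0,0,-1,0,60,0,0,-0.8,0,60,0,0,-0.6,0,60,0,0,-0.4,0,60,0,0,-0.2,0,60,0,0,0,0])

```text
clock: 9.3
position: [0.4433, -0.1428, 0.0034]
ee_rot: [0.0, 0.111, 0.994, 0.0]
contact_force: [0.2, 0.6, -0.6]
width: 0.0513
```

carry_out(moves=[30,0,0,0,0,20,0,0,0,0,10,0,0,0,0,10,0,0,0,0,10,0,0,0,0,10,0,0,0,0,10,0,0,0.5,0,10,0,0,1,0,10,0,0,1,0,10,0,0,0.5,0])

```text
clock: 10.3
position: [0.4439, -0.1431, 0.0347]
ee_rot: [0.001, 0.111, 0.994, -0.0]
contact_force: [-0.4, -0.2, -0.5]
width: 0.0263
```

carry_out(moves=[10,1,1.5,2.5,0.018,10,2,3,2.5,0.018,10,2.2,3.5,1.5,0.018,10,2.2,3.6,0,0.018,10,2.2,3.6,0,0.018,10,2.2,3.6,0,0.018,10,2.2,3.6,0,0.018,10,2.2,3.6,0,0.018,10,2.2,3.6,0,0.018,10,1.8,3.2,0,0.018])

```text
clock: 11.3
position: [0.6462, 0.1873, 0.0987]
ee_rot: [0.0, 0.021, 1.0, 0.0]
contact_force: [0.2, 0.3, 0.3]
width: 0.0262
```

carry_out(moves=[10,0,0,-2,0,10,0,0,-2.5,0,10,0,0,-2,0,10,0,0,-1,0,10,0,0,-0.6,0,10,0,0,-0.4,0,10,0,0,-0.3,0,10,0,0,-0.2,0,10,0,0,0,0,10,0,0,0,0])

```text
clock: 12.3
position: [0.6456, 0.1852, 0.0089]
ee_rot: [0.001, 0.021, 1.0, 0.0]
contact_force: [0.1, -0.3, 0.9]
width: 0.0264
```

carry_out(moves=[10,0,0,-0.05,0,36,0,0,0,0,42,0,0,0,0,45,0,0,0,0,45,0,0,1,0,45,0,0,2,0,45,0,0,2,0,80,0,0,2,0,85,0,0,2,0,85,0,0,2,0])

```text
clock: 13.3
position: [0.6452, 0.1853, 0.1194]
ee_rot: [0.0, 0.021, 1.0, 0.0]
contact_force: [-0.7, 0.5, -0.1]
width: 0.0725
```

carry_out(moves=[85,-2.3,-0.5,0,-0.074,85,-2.3,-0.5,0,-0.074,85,-2.3,-0.5,0,-0.074,85,-2.3,-0.5,0,-0.074,85,-2.3,-0.6,0,-0.074,85,-2.3,-0.6,0,-0.074,85,-2.3,-0.6,0,-0.074,85,-2.3,-0.6,0,-0.074,85,-2.3,-0.5,0,-0.074,85,-1.8,-0.5,0,-0.076])

```text
clock: 14.3
position: [0.4188, 0.131, 0.1184]
ee_rot: [0.0, 0.384, 0.923, 0.0]
contact_force: [-0.6, -0.0, 0.3]
width: 0.0724
```

carry_out(moves=[85,0,0,-1,0,85,0,0,-2,0,85,0,0,-2.5,0,85,0,0,-2,0,85,0,0,-1.5,0,85,0,0,-1,0,85,0,0,-0.6,0,85,0,0,-0.4,0,85,0,0,0,0,85,0,0,0,0])

```text
clock: 15.3
position: [0.4207, 0.1313, 0.0082]
ee_rot: [0.0, 0.382, 0.924, 0.0]
contact_force: [-0.5, 0.1, -0.2]
width: 0.0722
```

carry_out(moves=[55,0,0,0,0,40,0,0,0,0,30,0,0,0,0,30,0,0,0,0,30,0,0,0,0,30,0,0,0,0,30,0,0,0.5,0,30,0,0,1,0,30,0,0,1,0,30,0,0,0.5,0])

```text
clock: 16.3
position: [0.4209, 0.1313, 0.0391]
ee_rot: [0.001, 0.382, 0.924, 0.001]
contact_force: [0.1, 0.1, -0.5]
width: 0.0436
```

carry_out(moves=[30,1,-1.5,2.5,-0.085,30,2,-3,2.5,-0.085,30,2.1,-3.5,2,-0.085,30,2.1,-3.5,0,-0.085,30,2.1,-3.5,0,-0.085,30,2.1,-3.5,0,-0.085,30,2.1,-3.5,0,-0.085,30,2.1,-3.5,0,-0.085,30,2.1,-3.5,0,-0.085,30,1.9,-3.4,0,-0.085])

```text
clock: 17.3
position: [0.6169, -0.1944, 0.1081]
ee_rot: [0.0, 0.731, 0.683, 0.0]
contact_force: [1.2, 0.9, -0.9]
width: 0.0429
```

carry_out(moves=[30,0,0,-2,0,30,0,0,-2.5,0,30,0,0,-2,0,30,0,0,-1,0,30,0,0,-0.8,0,30,0,0,-0.5,0,30,0,0,-0.4,0,30,0,0,-0.2,0,30,0,0,0,0,30,0,0,0,0])

```text
clock: 18.3
position: [0.6165, -0.1928, 0.0143]
ee_rot: [0.0, 0.729, 0.684, 0.0]
contact_force: [0.3, -0.7, -1.4]
width: 0.0432
```

carry_out(moves=[30,0,0,-0.1,0,30,0,0,0,0,55,0,0,0,0,60,0,0,0,0,60,0,0,0,0,60,0,0,1,0,60,0,0,2,0,60,0,0,2.5,0,80,0,0,2.5,0,85,0,0,2.5,0])

```text
clock: 19.3
position: [0.6162, -0.1928, 0.1195]
ee_rot: [0.0, 0.729, 0.684, 0.0]
contact_force: [1.3, -0.1, 0.5]
width: 0.0728
```

carry_out(moves=[85,-1.7,1.9,0,-0.025,85,-1.7,1.9,0,-0.025,85,-1.7,1.9,0,-0.025,85,-1.7,1.9,0,-0.025,85,-1.7,1.9,0,-0.025,85,-1.7,1.9,0,-0.025,85,-1.7,1.9,0,-0.025,85,-1.7,1.9,0,-0.025,85,-1.7,1.9,0,-0.025,85,-1.3,2,0,-0.023])

```text
clock: 20.3
position: [0.4492, -0.0011, 0.1185]
ee_rot: [0.0, 0.809, 0.588, 0.0]
contact_force: [0.5, 1.0, 0.3]
width: 0.0724
```

carry_out(moves=[85,0,0,-1,0,85,0,0,-2,0,85,0,0,-2.5,0,85,0,0,-2,0,85,0,0,-1.5,0,85,0,0,-1,0,85,0,0,-0.6,0,85,0,0,-0.4,0,85,0,0,0,0,85,0,0,0,0])

```text
clock: 21.3
position: [0.4507, -0.0019, 0.0082]
ee_rot: [0.0, 0.808, 0.589, 0.0]
contact_force: [0.9, -0.3, -0.0]
width: 0.0725
```

```bash
python3 - <<'E'
from h import *
T=shot("top","top3"); s=shot("scene","scene3")
o=np.hstack([cv2.resize(T[95:235,170:390],(550,350)),cv2.resize(s[180:400,180:340],(250,344),interpolation=1)[:350] if 0 else cv2.resize(s[160:400,180:340],(240,350))]); cv2.imwrite("pics/crop4.png",o)
st=manip.get_state(); print(st["position"],st["ee_rot"],st["contact_force"],st["width"])
E
```

```text
[ 0.45072488 -0.00184785  0.00834186] [5.04964826e-04 8.08347585e-01 5.88705102e-01 4.79318318e-04] [0.23384423 0.02887592 0.8043671 ] 0.07274176002045908
```

View pics/crop4.png

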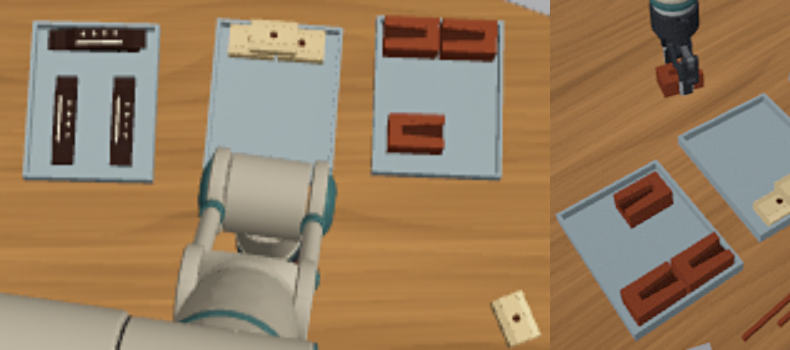

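Both bridges and neck block A (crop about (415,133)) lie square in their trays. The fingers straddle neck block B.

carry_out(moves=[55,0,0,0,0,40,0,0,0,0,30,0,0,0,0,30,0,0,0,0,30,0,0,0,0,30,0,0,0,0,30,0,0,0.5,0,30,0,0,1,0,30,0,0,1,0,30,0,0,0.5,0])

```text
clock: 22.4
position: [0.4509, -0.0019, 0.0391]
ee_rot: [0.001, 0.808, 0.589, 0.001]
contact_force: [0.2, -0.7, -1.0]
width: 0.0434
```

carry_out(moves=[30,1,-1,2.5,0.025,30,2,-2,2.5,0.025,30,2.4,-2.8,2,0.025,30,2.4,-2.8,0,0.025,30,2.4,-2.8,0,0.025,30,2.4,-2.8,0,0.025,30,2.4,-2.8,0,0.025,30,2.4,-2.8,0,0.025,30,2.4,-2.8,0,0.025,30,1.9,-2.8,0,0.023])

```text
clock: 23.4
position: [0.6684, -0.2569, 0.108]
ee_rot: [0.0, 0.729, 0.684, 0.0]
contact_force: [-0.3, 0.7, -1.0]
width: 0.0435
```

carry_out(moves=[30,0,0,-2,0,30,0,0,-2.5,0,30,0,0,-2,0,30,0,0,-1,0,30,0,0,-0.8,0,30,0,0,-0.5,0,30,0,0,-0.4,0,30,0,0,-0.2,0,30,0,0,0,0,30,0,0,0,0])

```text
clock: 24.4
position: [0.6675, -0.2559, 0.0144]
ee_rot: [0.0, 0.729, 0.684, 0.0]
contact_force: [0.7, -0.7, -0.4]
width: 0.0433
```

carry_out(moves=[30,0,0,-0.1,0,30,0,0,0,0,55,0,0,0,0,60,0,0,0,0,60,0,0,0,0,60,0,0,1,0,60,0,0,2,0,60,0,0,2.5,0,80,0,0,2.5,0,85,0,0,2.5,0])

```text
clock: 25.4
position: [0.6673, -0.2558, 0.1196]
ee_rot: [0.0, 0.729, 0.684, 0.0]
contact_force: [0.1, 0.9, 0.0]
width: 0.0722
```

carry_out(moves=[85,-2.9,0,1,-0.115,85,-2.9,0,0,-0.115,85,-2.9,0,0,-0.115,85,-2.9,0,0,-0.115,85,-2.9,-0.4,0,-0.115,85,-2.9,-1,0,-0.115,85,-2.9,-1,0,-0.115,85,-2.9,-1,0,-0.115,85,-2.9,-1,0,-0.115,85,-2.8,-1,-1,-0.12])

```text
clock: 26.4
position: [0.378, -0.311, 0.1197]
ee_rot: [0.002, 0.985, 0.173, 0.001]
contact_force: [-0.5, -0.8, -0.1]
width: 0.0725
```

carry_out(moves=[85,0,0,-1,0,85,0,0,-2,0,85,0,0,-2.5,0,85,0,0,-2,0,85,0,0,-1.5,0,85,0,0,-1,0,85,0,0,-0.8,0,85,0,0,-0.6,0,85,0,0,0,0,85,0,0,0,0])

```text
clock: 27.4
position: [0.3785, -0.31, 0.0041]
ee_rot: [0.0, 0.985, 0.175, 0.0]
contact_force: [-0.2, 0.4, 0.3]
width: 0.0726
```

carry_out(moves=[55,0,0,0,0,40,0,0,0,0,30,0,0,0,0,30,0,0,0,0,30,0,0,0,0,30,0,0,0,0,30,0,0,0.5,0,30,0,0,1,0,30,0,0,1,0,30,0,0,0.5,0])

```text
clock: 28.4
position: [0.3787, -0.3103, 0.0352]
ee_rot: [0.001, 0.985, 0.175, 0.001]
contact_force: [-1.2, -0.8, -0.1]
width: 0.039
```

carry_out(moves=[30,1.5,1.5,2.5,-0.045,30,2.5,2.5,2.5,-0.045,30,2.8,3.2,2,-0.045,30,2.8,3.3,0,-0.045,30,2.8,3.3,0,-0.045,30,2.8,3.3,0,-0.045,30,2.8,3.3,0,-0.045,30,2.8,3.3,0,-0.045,30,2.8,3.3,0,-0.045,30,2.4,3,0,-0.045])

```text
clock: 29.4
position: [0.6395, -0.0079, 0.1042]
ee_rot: [0.0, 0.999, -0.05, 0.0]
contact_force: [-0.4, -0.7, -0.3]
width: 0.0388
```

carry_out(moves=[30,0,0,-2,0,30,0,0,-2.5,0,30,0,0,-2,0,30,0,0,-1,0,30,0,0,-0.8,0,30,0,0,-0.5,0,30,0,0,-0.4,0,30,0,0,-0.2,0,30,0,0,0,0,30,0,0,0,0])

```text
clock: 30.4
position: [0.6385, -0.0099, 0.0103]
ee_rot: [0.0, 0.999, -0.049, 0.0]
contact_force: [-0.1, 0.1, 0.2]
width: 0.0391
```

carry_out(moves=[30,0,0,-0.1,0,30,0,0,0,0,50,0,0,0,0,56,0,0,0,0,56,0,0,0,0,56,0,0,1,0,56,0,0,2,0,56,0,0,2.5,0,80,0,0,2.5,0,85,0,0,2.5,0])

```text
clock: 31.4
position: [0.6382, -0.0098, 0.1155]
ee_rot: [0.0, 0.999, -0.049, 0.0]
contact_force: [0.9, 0.6, 0.2]
width: 0.0723
```

carry_out(moves=[85,-3,0,1,0,85,-3,0,1,0,85,-3,0,1,0,85,-3,0,1,0,85,-3,0,1,0,85,-3,0,1,0,85,-3,0,1,0,85,-3,0,1,0,85,-3,0,1,0,85,0,0,0,0])

```text
clock: 32.4
position: [0.3649, -0.0094, 0.2053]
ee_rot: [0.0, 0.999, -0.049, 0.0]
contact_force: [0.1, -0.1, -0.3]
width: 0.0728
```

```bash
python3 - <<'E'
from seg import *
T=shot("top","top4"); s=shot("scene","scene4")
o=np.vstack([cv2.resize(T[90:190,120:430],(775,250)),np.pad(cv2.resize(s[160:400,90:460],(524,340)),((0,0),(0,251),(0,0)))]); cv2.imwrite("pics/crop5.png",o)
_,m=masks(T)
for k,n,bx,z in(("brA","dark",(185,122,204,165),.01),("brB","dark",(208,122,228,165),.01),("nkA","red",(322,133,349,160),.022),("nkB","red",(340,120,369,150),.022),("tail","pale",(255,125,300,165),.015),("jar","",0,0)):
    if n:
        for c in blobs(m[n],bx)[:1]: print(k,rect(ray("top",c,z)))
print(manip.get_state()["position"])
T0=cv2.imread("pics/top0.png"); 
for nm,(x0,y0,x1,y1) in(("plane",(120,120,160,185)),("jar",(385,145,430,195))):
    d=cv2.absdiff(T[y0:y1,x0:x1],T0[y0:y1,x0:x1]).max(2); print(nm,(d>40).sum())
E
```

```text
brA [647.9 258.1 118.7  28.1  -2.5]
brB [645.5 183.1 118.1  27.6  -2.7]
nkA [ 630.7 -196.3   79.    75.4   -3.3]
nkB [ 652.5 -249.9   85.4   84.7   -3.9]
tail [642.1 -12.   62.8  42.8  -5.5]
[ 0.36840561 -0.0098296   0.20482669]
plane 0
jar 0
```

View pics/crop5.png

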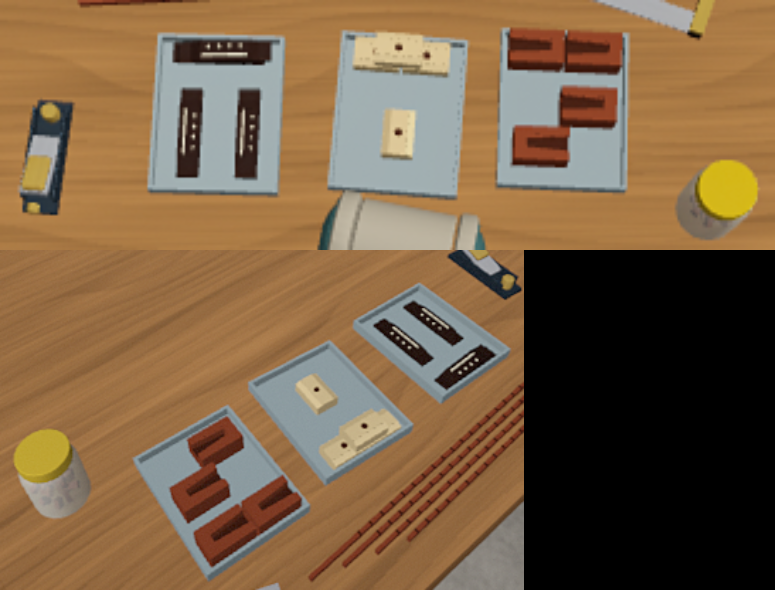

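The picture shows all five parts flat and square in the right trays, with the gripper clear. The neck-block sizes came out wrong because the two red masks touch in that window, but the blocks themselves look clear of each other. Handing in.

```bash
python3 -c "
from rig import manip
manip.sign_off(); print(manip.get_state()['clock'])"
```

```text
the job is handed in; nothing more can be done
the job is handed in; nothing more can be done
```

All five parts are sorted into their trays: both dark bridges, both neck blocks and the tail block. I placed each part by lowering it to the tray floor and then opening the fingers. The job was handed in at about 32.5 s, and sign-off gives no verdict.

**Last checks that agreed:**
- **Squareness:** the bridges and tail block measured within about 0.5° of their trays' sides and near their planned spots.
- **Bystanders:** comparing top pictures from before and after, the areas around the jar and the plane had not changed. I never touched the green look-alikes.

**Checks that failed or disagreed:**
- **Neck blocks:** the final size and position measurement was not usable, because the red masks of the two blocks ran together. I judged them from the two views, where they look flat, square and apart. The tool was also within about 0.2° of the tray's yaw when it released them.
- **Early height check:** one triangulated neck-block corner came out at 19 mm instead of 34 mm, and one tray corner at 5 mm instead of 20 mm, probably mismatched corners. The other heights I triangulated matched the text to within a few millimetres.
- **Bridge grip:** the finger opening read about 26.4 mm on the 28 mm bridges. Both were still held and placed correctly.

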